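# Post a used battery through the sprung flap of a collection box

### The arm

A 6-joint arm with a two-finger parallel gripper is mounted at the origin on a cart in front of the work surface, level with it; the furniture and walls round the work are solid. World frame = base frame: x ahead of the robot, y to its left, z up, the work surface at z = 0. Lengths are in m, angles in rad, forces in N, time in s.
With the tool pointing down it reaches from about 0.375 to 0.975 m from the base axis. Payload 3.8 kg.
Tool frame: the origin (TCP) lies midway between the tips of the shut fingers; the grasp point (between the pads) lies 19 mm behind it; z points along the fingers, y is the line along which they close (so a half turn about z gives the same grasp; the last joint's range is limited). The gripper opens to 85 mm and grips with 20 to 120 N. Pads are 22 mm wide; open, the fingers measure 114 mm over their backs; the gripper's body (76 mm by 85 mm) begins 54 mm behind the grasp point. The pads swing forward as they close: fully open they stand 13 mm farther back than shut.
Start: joints at [1.084, 0.264, 1.604, -0, 1.274, -0.037], TCP at [0.293, 0.608, 0.231] pointing down, gripper open.
Joint ranges: [-2.63, 2.63], [-0.94, 2.18], [0.31, 2.57], [-1.31, 4.45], [0, 2.66], [-2.55, 2.55]. Speed limits (rad/s): [2.57, 2.57, 3.14, 3.14, 3.14, 3.14].

### API

Orientations are given as a rotation vector (axis times angle).
In Python, from workcell import bot gives the robot as it stands.
- The arm moves only by the tool servo_tool, never from a script. Its argument "series" is a list of rows, each a list of 7 numbers: the shift along the world's x, y, z in units of 0.15 m (1.0 is 0.15 m), then the turn, a rotation vector about the world's x, y, z in units of 180 degrees (1.0 is 180 degrees), then the closure, from 0 (fully open) to 1 (shut). A call has 1 to 20 rows; each row is the pose to reach, as a shift and turn from the pose commanded when the call began, turning the shorter way round; what a row does not reach only later rows make up. A row lasts 1/10 s, in which the tool goes at most 50 mm and 8.59 degrees, less where a joint would pass 70% of its speed; a pose out of reach is approached as far as the arm can. A call with a number of a shift or a turn outside -1 to 1 is refused whole. A call with a gripper value outside its range is refused whole. The fingers move at their own pace and stop on an object; "newtons" is the grip in N (left out, the last holds). Time passes only in rows, so rows that repeat a pose let the fingers close. It gives the time, the measured TCP pose, the force, the opening and the grip force at its end, in the units of the state.
- bot.read_state(): the state, without advancing time (a new reading comes with each control period).
- bot.read_camera(name): name is "scene" or "top" or "wrist"; returns the picture (420x560x3 uint8, red, green, blue); there is no depth.
- bot.camera_info(name): a dict with "vertical_fov" (degrees; the focal length in pixels is half the picture's height over the tangent of half this angle, whatever the lens; pixels are square), "cx", "cy" (the principal point, pixels), "dist" ([k1, k2, p1, p2, k3] as OpenCV has them; the pictures are not rectified), "R" (3x3) and "t" (3): a world point X has camera coordinates R X + t. Camera axes: x right, y down, z forward; pixel columns grow to the right and rows downward; lengths in m; the calibration is good to about 2 mm. A picture is of the moment at which its call begins: read the wrist's pose just before it. camera_info takes no time and is no camera call; for the wrist camera it gives the pose at the moment of the call.
- bot.finish_job(): hands the job in; it is judged then, once.
Trained networks look in the newest picture that a camera, given by its name, has taken for a name from the list of things; names that differ only in an ending like _2 or _b are one class to them, and where a whole thing is asked for, a point or a joint stands for the part that bears it (a point fixed in the world has none). Each returns a list of dicts, best first, with "score" (0 to 1); they miss things now and then, are a little off and sometimes report something else, mostly with a low value. They report only what shows in the picture. A call takes as long as a camera call.
- bot.recognise(target, camera): "box" ([left, top, right, bottom] as shares, 0 to 1, of the picture: columns of its width, rows of its height, round what is visible of it).
- bot.trace(target, camera): "mask" (420x560 bool, what is visible of it) and "box" ([left, top, right, bottom] as shares, 0 to 1, of the picture: columns of its width, rows of its height, round what is visible of it).
- bot.mark_of(target, camera): "at" ([row, column] as shares, 0 to 1, of the picture: columns of its width, rows of its height: a listed point, or the origin of a listed thing).
The state is a dict: "time": time; "q": joint angles; "joint_vel": joint speeds; "joint_torque": joint torques, N m; "tool_pos": TCP position; "tcp_rot": TCP orientation; "wrist_force": force on the tool from outside, world axes, zero at the start; "torque": the same for the moment, N m; "width": opening from 0.0 (shut) to 1.0 (fully open); "grip_force": force on a finger pad.
Only numpy, scipy, OpenCV 4.12 (cv2) and the standard library are available. Lean on these libraries where they do the work, as an engineer would, in place of code of your own. Each camera call takes 0.05 s, during which the arm holds its last target. There are 200 camera calls.

### The job

Drop the used battery into the battery collection box without picking it up: push the flap down with one finger on its raised sloping plate, and while that finger holds the flap open, push the battery off its cradle and into the opening with the other finger. Then let go so the flap closes by itself, with the battery inside. Do not lift the battery, do not put it on the closed flap, and leave the other things on the worktop where they are.

Things in the scene. Friction and masses are not known exactly. Their poses are not given: they have to be found in the camera images.
- battery_box: grey plastic collection box fixed to the worktop, 105 (x) x 200 (y) x 121 mm high, turned by up to 0.6 rad about the vertical; origin at the centre of its underside. Its deck is 115 mm high, with 5 mm side walls at x = +-50 mm that rise 6 mm above it. From y = +47 to +100 mm the deck is fixed and holds the battery; from y = +45 to -85 mm lies the flap, flush when closed. Hollow
- flap (a joint): angle of the white flap: 0 = closed (flush), grows as it is pushed down, stop at 0.65 rad. Hinge line along the box's x at y = -85 mm, 115 mm high; the free edge, by the deck at y = +45 mm, swings down into the box. A spring closes it: about 0.07 N m at 0, 0.14 N m at 0.5 rad (1 to 5 N on the push plate). It does not open under the battery's weight
- push_plate (a point): middle of the top of the flap's sloping push plate, 30 mm wide (x); moves with the flap. Closed, the plate rises from y = -65 mm, 15 mm above the deck, to y = -1 mm, 50 mm above it (box axes). With the flap at 0.5 rad its top is level 4 mm above the deck, y = -60 to +12 mm: the fingertip on it can then slide along y at the same opening while the other, at the same height, clears the deck
- deck_edge (a point): middle of the deck's edge at the opening, at x = 0, y = +45 mm, 115 mm high on the box. A battery pushed over it towards the box's -y falls in if the flap is held open. The battery's cradle on the deck behind it is a V groove along x, 1.4 mm deep, 32 mm wide, its bottom 18 mm from this edge
- battery_center (a point): centre of the used battery, a small red and white cylinder 50 mm long, about 16 mm in diameter, 23 g, lying along the box's x in the cradle. It rolls easily. Its own long axis is its y axis. To start, it lies within about 12 mm of the box's middle line (x = 0) and its centre is about 122 mm above the worktop
- keys: bystander: two keys and a tag on a ring, 53x114x13 mm, flat on the worktop near the box, robot's side; origin under its middle
- tape_roll: bystander: roll of black tape, 62 mm across, 19 mm high, near the box, robot's side; origin under its middle
- tin_fish: bystander: flat round tin, 86 mm across, 40 mm high, behind the box; origin under its middle
- mug: bystander: green mug, 86x125x96 mm, behind the box; origin under its middle

How it is judged:
By the outcome, as a careful person would: the job done as asked, in the order asked, and still so for the second after the job is handed in, with the robot touching nothing.
It also fails if it takes over 35 s, if anything falls off the work surface, if the arm or the gripper's body presses on something with over 40 N, if the wrist force passes 120 N, or if a joint passes its speed limit or range.

## Working session

There is one attempt and no reset: what is moved stays moved. The work goes in short steps, Python scripts to look and compute and a tool call to move; the robot and the scene stay as the last step left them, time stands still between calls to the robot, and variables do not carry over. Pictures are saved under pics/ and viewed, at most 10 in all, crops included, and the job is handed in when it is done.

Besides the shell and the picture viewer there is one more tool, called after "Call:" by a JSON object that holds its "fn" and its "kwargs". servo_tool: Moves the arm, as the interface text tells. Shifts and turns lie within -1 to 1; 1 stands for 0.15 m of shift or 180 degrees of turn. Its arguments: {"type":"object","properties":{"series":{"type":"array","items":{"type":"array","items":{"type":"number"}}},"newtons":{"type":"number"}},"required":["series"]}

```bash
mkdir -p pics; ls
cat > h.py <<'E'
import numpy as np, cv2
from workcell import bot
def K(n):
    c=bot.camera_info(n); f=210/np.tan(np.radians(c["vertical_fov"])/2)
    return np.array([[f,0,c["cx"]],[0,f,c["cy"]],[0,0,1.]]),np.array(c["dist"],float),np.array(c["R"]),np.array(c["t"])
def proj(n,X):
    k,d,R,t=K(n); return cv2.projectPoints(np.atleast_2d(X).astype(float),cv2.Rodrigues(R)[0],t,k,d)[0][:,0]
def onz(n,uv,z):
    k,d,R,t=K(n); p=cv2.undistortPoints(np.array([[uv]],float),k,d)[0,0]
    r=R.T@np.array([p[0],p[1],1]); o=-R.T@t; return o+r*(z-o[2])/r[2]
def save(n,name):
    im=bot.read_camera(n); cv2.imwrite(f"pics/{name}.png",im[:,:,::-1]); return im
E
python3 - <<'E'
from h import *
np.set_printoptions(precision=4,suppress=True)
ims=[save(n,n) for n in("scene","top")]
cv2.imwrite("pics/both.png",cv2.resize(np.vstack(ims)[:,:,::-1],(400,600)))
for n in("scene","top"):
  for t,z in(("battery_box",0),("push_plate",.165),("deck_edge",.115),("battery_center",.122),("keys",0),("tape_roll",0),("tin_fish",0),("mug",0)):
    for m in bot.mark_of(t,n)[:2]:
      r,c=m["at"]; uv=(c*560,r*420); print(n,t,round(m["score"],2),np.round(uv,1),onz(n,uv,z))
print(bot.read_state())
E
```

```text
pics
scene battery_box 0.92 [266.  265.3] [0.5283 0.0183 0.    ]
scene push_plate 0.65 [271.3 188.7] [ 0.4843 -0.0249  0.165 ]
scene deck_edge 0.88 [243.3 198.6] [0.529  0.0608 0.115 ]
scene battery_center 0.61 [245.8 188.3] [0.5552 0.0739 0.122 ]
scene keys 0.58 [186.6 270.4] [0.4443 0.1249 0.    ]
scene tape_roll 0.63 [234.  304.1] [ 0.4046 -0.0047  0.    ]
scene tin_fish 0.59 [343.4 256.2] [ 0.6248 -0.0817  0.    ]
scene mug 0.42 [242.2 195.9] [ 0.7636  0.2373 -0.    ]
scene mug 0.17 [234.9 304.6] [ 0.4043 -0.0066 -0.    ]
top battery_box 0.83 [279. 233.] [0.5268 0.0232 0.    ]
top push_plate 0.83 [298.5 226.9] [ 0.5123 -0.0099  0.165 ]
top deck_edge 0.79 [255.2 211.2] [0.5478 0.0637 0.115 ]
top battery_center 0.74 [248.1 206. ] [0.5556 0.0757 0.122 ]
top battery_center 0.67 [271.2 171.9] [0.6168 0.0363 0.122 ]
top keys 0.76 [229.8 279.5] [0.4359 0.1176 0.    ]
top tape_roll 0.96 [296.4 297. ] [ 0.4028 -0.0108  0.    ]
top tin_fish 0.91 [335.7 184.6] [ 0.6253 -0.0902  0.    ]
top mug 0.92 [271.5 171.5] [0.652  0.0389 0.    ]
top mug 0.24 [300.  228.7] [ 0.5355 -0.0181  0.    ]
{'time': 0.9, 'q': array([ 1.0841,  0.2639,  1.604 , -0.    ,  1.2737, -0.0369]), 'joint_vel': array([ 0.0012,  0.0001,  0.0002,  0.0002, -0.0006,  0.0007]), 'joint_torque': array([ -0.0018, -51.5062, -36.7721,   0.0001,   0.0008,   0.    ]), 'tool_pos': array([0.2935, 0.6079, 0.2313]), 'tcp_rot': array([0.7006, 3.0624, 0.0001]), 'wrist_force': array([-0.4705, -0.557 , -0.4239]), 'torque': array([-0.0069,  0.0498, -0.0101]), 'grip_force': 0.0, 'width': 0.9961332464638303}
```

View pics/top.png

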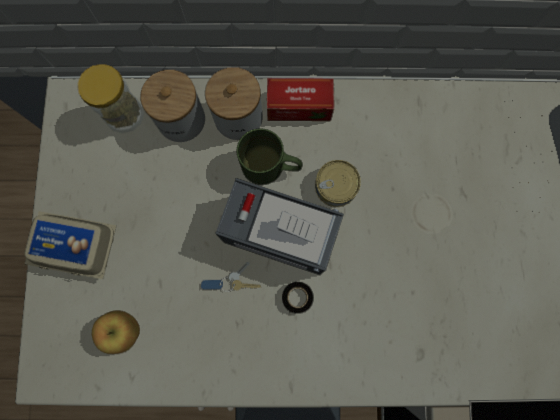

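View pics/scene.png

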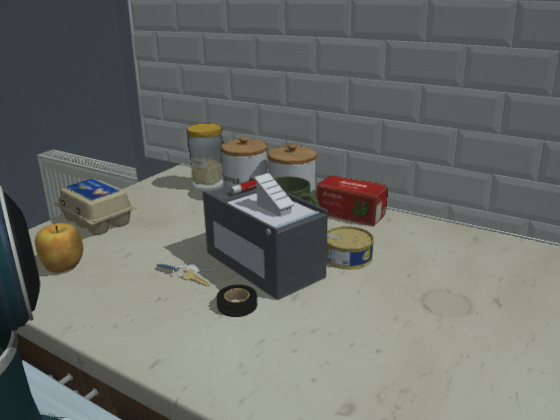

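The top view shows the box centred near (280,228), with the battery at (247,207) and the plate at (298,227). Box +y points left and slightly up. Next I'll fit the box pose from the mask.

```bash
cat > fit.py <<'E'
from h import *
from scipy.optimize import minimize
np.set_printoptions(precision=4,suppress=True)
def W(p,X):
    c,s=np.cos(p[2]),np.sin(p[2]); return np.atleast_2d(X)@np.array([[c,-s,0],[s,c,0],[0,0,1]]).T+[p[0],p[1],0]
C=np.array([[x,y,z] for x in(-.0525,.0525) for y in(-.1,.1) for z in(0,.121)])
if __name__=="__main__":
    im=bot.read_camera("top"); m=bot.trace("battery_box","top")[0]; print(m["score"])
    hull=cv2.convexHull(np.argwhere(m["mask"])[:,::-1].astype(np.int32))
    M=np.zeros((1680,2240),np.uint8); cv2.fillConvexPoly(M,hull*4+2,1)
    def cost(p):
        D=np.zeros_like(M); cv2.fillConvexPoly(D,cv2.convexHull(((proj("top",W(p,C))+.5)*4).astype(np.float32)).astype(np.int32),1); return (D!=M).sum()/M.sum()
    best=min((minimize(cost,[.53,.022,a],method="Nelder-Mead",options=dict(initial_simplex=[[.53,.022,a],[.54,.022,a],[.53,.032,a],[.53,.022,a+.1]])) for a in(-.3,-.25)),key=lambda r:r.fun)
    p=best.x; print(p,best.fun); np.save("p.npy",p)
    # refined checks in box axes
    Ri=np.array([[np.cos(p[2]),np.sin(p[2])],[-np.sin(p[2]),np.cos(p[2])]])
    for n in("top","scene"):
        bot.read_camera(n)
        for t,z in(("push_plate",.165),("deck_edge",.115),("battery_center",.122)):
            for q in bot.mark_of(t,n)[:1]:
                r,c=q["at"]; print(n,t,Ri@(onz(n,(c*560,r*420),z)[:2]-p[:2]))
        b=bot.trace("battery_center",n)[0]; r,c=np.argwhere(b["mask"]).mean(0); print(n,"mask",b["score"],b["mask"].sum(),Ri@(onz(n,(c,r),.125)[:2]-p[:2]))
    out=[]
    for n in("top","scene"):
        im=bot.read_camera(n)[:,:,::-1]; s=5; u=proj(n,W(p,[0,0,.1]))[0].astype(int); x0,y0=u[0]-70,u[1]-60
        o=cv2.resize(im[y0:y0+120,x0:x0+140],None,fx=s,fy=s)
        L=[[[-.05,.045,.115],[.05,.045,.115]],[[-.0525,-.1,.121],[.0525,-.1,.121],[.0525,.1,.121],[-.0525,.1,.121],[-.0525,-.1,.121]],[[-.015,-.065,.130],[-.015,-.001,.165],[.015,-.001,.165],[.015,-.065,.130],[-.015,-.065,.130]],[[-.025,.063,.122],[.025,.063,.122]]]
        for l in L: cv2.polylines(o,[((proj(n,W(p,l))-[x0,y0]+.5)*s).astype(np.int32)],False,(0,255,0),1)
        out.append(cv2.resize(o,(490,420)) if 0 else o[:, :])
    cv2.imwrite("pics/ovl.png",cv2.resize(np.hstack(out),(800,343)))
E
python3 fit.py
```

```text
0.59
[ 0.5264  0.021  -0.3183] 0.01764836011175656
top push_plate [-0.0038 -0.0367]
top deck_edge [0.0071 0.0466]
top battery_center [0.0104 0.0623]
top mask 0.63 242 [0.0087 0.0624]
scene push_plate [-0.0269 -0.0674]
scene deck_edge [-0.0061  0.0452]
scene battery_center [0.0093 0.058 ]
scene mask 0.48 215 [0.0068 0.0595]
```

View pics/ovl.png

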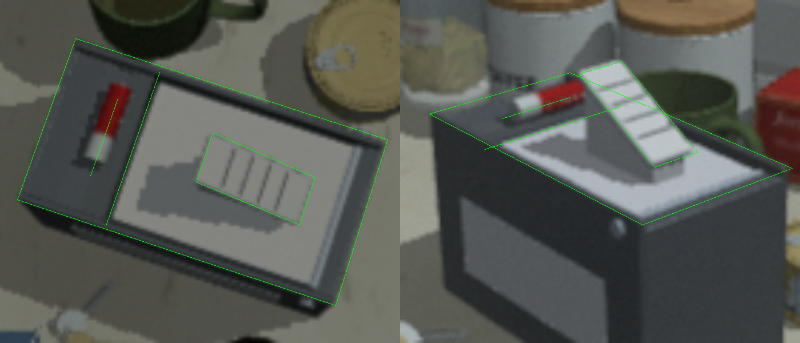

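The overlay fits to about 1–2 mm, with the battery at box x ≈ +9 mm, y ≈ +62 mm. I'll move the open gripper above the box with its y axis along the box's.

Call:
{"fn": "servo_tool", "kwargs": {"series": [[0.14,-0.31,0,0,0,0.042,0],[0.28,-0.62,0,0,0,0.042,0],[0.416,-0.93,0,0,0,0.042,0],[0.416,-0.93,0,0,0,0.042,0]]}}

```text
time: 2.0
tool_pos: [0.3576, 0.4637, 0.2312]
tcp_rot: [0.503, 3.1, -0.004]
wrist_force: [0.8, 0.6, 0.3]
width: 1.001
grip_force: 0.0
```

Call:
{"fn": "servo_tool", "kwargs": {"series": [[0.14,-0.31,0,0,0,0,0],[0.28,-0.62,0,0,0,0,0],[0.416,-0.93,0,0,0,0,0],[0.416,-0.93,0,0,0,0,0]]}}

```text
time: 2.4
tool_pos: [0.4201, 0.325, 0.2315]
tcp_rot: [0.504, 3.099, -0.002]
wrist_force: [0.4, 0.3, -0.3]
width: 0.999
grip_force: 0.0
```

Call:
{"fn": "servo_tool", "kwargs": {"series": [[0.14,-0.31,0,0,0,0,0],[0.28,-0.62,0,0,0,0,0],[0.416,-0.93,0,0,0,0,0],[0.416,-0.93,0,0,0,0,0]]}}

```text
time: 2.8
tool_pos: [0.4827, 0.1859, 0.2316]
tcp_rot: [0.505, 3.099, -0.002]
wrist_force: [0.2, 1.1, 0.2]
width: 1.002
grip_force: 0.0
```

Call:
{"fn": "servo_tool", "kwargs": {"series": [[0.14,-0.31,0,0,0,0,0],[0.28,-0.62,0,0,0,0,0],[0.416,-0.93,0,0,0,0,0],[0.416,-0.93,0,0,0,0,0],[0.416,-0.93,0,0,0,0,0]]}}

```text
time: 3.3
tool_pos: [0.5436, 0.0502, 0.2312]
tcp_rot: [-0.5, -3.101, -0.002]
wrist_force: [-0.3, 0.2, 0.7]
width: 1.001
grip_force: 0.0
```

```bash
cat > chk.py <<'E'
from fit import *
import sys
from scipy.spatial.transform import Rotation as Ro
p=np.load("p.npy"); s=bot.read_state(); R=Ro.from_rotvec(s["tcp_rot"]).as_matrix()
Ri=np.array([[np.cos(p[2]),np.sin(p[2])],[-np.sin(p[2]),np.cos(p[2])]])
print(s["time"],s["tool_pos"],"box:",Ri@(s["tool_pos"][:2]-p[:2]),"y axis",R[:,1],"z",R[:,2],"yawerr",np.arctan2(*R[:2,1])+p[2],"F",s["wrist_force"],s["width"])
if len(sys.argv)>1: 
    a=save("wrist",sys.argv[1]+"w"); b=save("scene",sys.argv[1]+"s")
    u=proj("scene",W(p,[0,0,.13]))[0].astype(int)
    b=cv2.resize(b[u[1]-75:u[1]+75,u[0]-100:u[0]+100],(560,420))
    cv2.imwrite(f"pics/{sys.argv[1]}.png",cv2.resize(np.hstack([a,b])[:,:,::-1],(800,300)))
E
python3 chk.py a
```

```text
3.3 [0.5436 0.0502 0.2312] box: [0.0072 0.033 ] y axis [0.3146 0.9492 0.0009] z [-0.0003  0.0011 -1.    ] yawerr 0.0016997351720622333 F [-0.341   0.1809  0.7268] 1.0007985101412282
```

View pics/a.png

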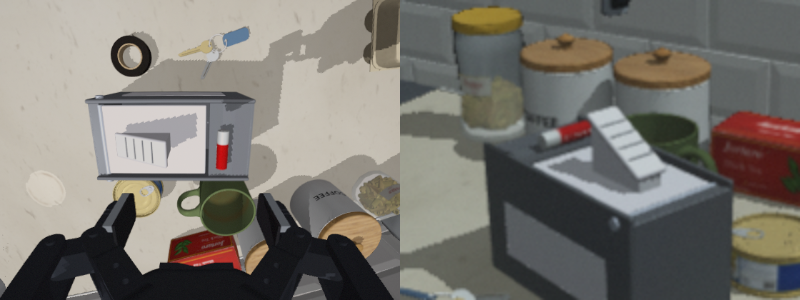

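The wrist view shows the box aligned and square between the fingers, with the battery upright at (222,150) and the plate at left. I'll refine the battery position from this closer view.

Run:
```python
from fit import *
p=np.load("p.npy");Ri=np.array([[np.cos(p[2]),np.sin(p[2])],[-np.sin(p[2]),np.cos(p[2])]])
bot.read_camera("wrist")
for t,z in(("push_plate",.1475),("deck_edge",.115),("battery_center",.122)):
    for q in bot.mark_of(t,"wrist")[:1]:
        r,c=q["at"]; print(t,q["score"],Ri@(onz("wrist",(c*560,r*420),z)[:2]-p[:2]))
b=bot.trace("battery_center","wrist")[0]; rc=np.argwhere(b["mask"]); 
for r,c in(rc.mean(0),rc.min(0),rc.max(0)): print(Ri@(onz("wrist",(c,r),.122)[:2]-p[:2]))
```

```text
push_plate 0.74 [ 0.0031 -0.0304]
deck_edge 0.9 [0.0006 0.0495]
battery_center 0.82 [0.0124 0.0666]
[0.0104 0.065 ]
[-0.0154  0.0557]
[0.0377 0.0747]
```

Call:
{"fn": "servo_tool", "kwargs": {"series": [[0,0,-0.2,0,0,0,0],[0,0,-0.35,0,0,0,0],[0,0,-0.4,0,0,0,0],[0,0,-0.4,0,0,0,0]]}}

```text
time: 4.05
tool_pos: [0.5418, 0.0503, 0.1699]
tcp_rot: [-0.496, -3.099, 0.001]
wrist_force: [-0.2, 0.3, -0.3]
width: 0.998
grip_force: 0.0
```

```bash
python3 chk.py b
```

```text
4.05 [0.5418 0.0503 0.1699] box: [0.0055 0.0326] y axis [ 0.3118  0.9501 -0.001 ] z [-0.003  -0.0001 -1.    ] yawerr -0.001195568805814895 F [-0.1536  0.3446 -0.3075] 0.9984686779355895
```

View pics/b.png

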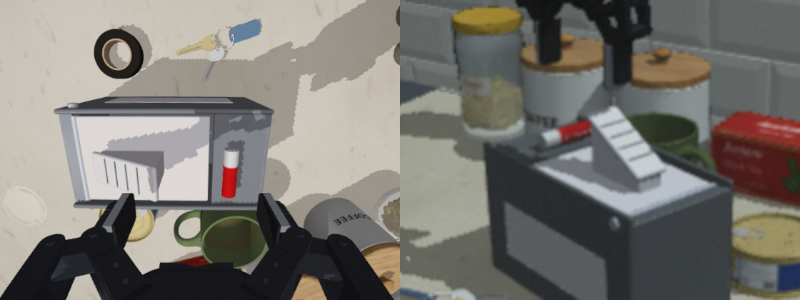

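Still clear; both fingers are aligned above the plate and behind the battery. I'll nudge by about 3 mm and press down partway.

Call:
{"fn": "servo_tool", "kwargs": {"series": [[0.023,0.017,0,0,0,0,0],[0.023,0.017,-0.06,0,0,0,0],[0.023,0.017,-0.12,0,0,0,0],[0.023,0.017,-0.18,0,0,0,0],[0.023,0.017,-0.24,0,0,0,0],[0.023,0.017,-0.3,0,0,0,0],[0.023,0.017,-0.33,0,0,0,0],[0.023,0.017,-0.33,0,0,0,0]]}}

```text
time: 4.95
tool_pos: [0.5459, 0.0523, 0.1207]
tcp_rot: [-0.497, -3.1, 0.001]
wrist_force: [-1.1, -1.0, 2.0]
width: 1.0
grip_force: 0.7
```

```bash
python3 chk.py c
```

```text
4.95 [0.5459 0.0523 0.1207] box: [0.0087 0.0358] y axis [ 0.3125  0.9499 -0.0008] z [-0.0017 -0.0003 -1.    ] yawerr -0.0005197478173672998 F [-1.1005 -1.023   2.0491] 1.0001834135832979
```

View pics/c.png

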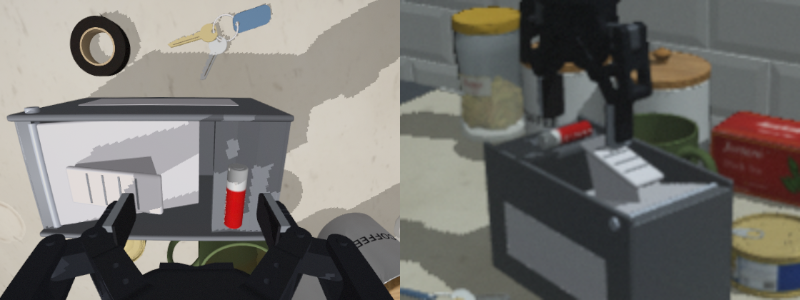

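The flap is opening under the left finger, and the right finger stands just behind the battery at (262,215), clear of it. I'll go down to about 4–5 mm above the deck.

Call:
{"fn": "servo_tool", "kwargs": {"series": [[0,0,-0.03,0,0,0,0],[0,0,-0.06,0,0,0,0],[0,0,-0.09,0,0,0,0],[0,0,-0.09,0,0,0,0]]}}

```text
time: 5.45
tool_pos: [0.5465, 0.0524, 0.1077]
tcp_rot: [-0.497, -3.102, 0.0]
wrist_force: [0.9, 0.7, 1.9]
width: 0.999
grip_force: 1.0
```

```bash
python3 chk.py d
```

```text
5.45 [0.5465 0.0524 0.1077] box: [0.0092 0.0361] y axis [ 0.3124  0.95   -0.0001] z [-0.0002 -0.0001 -1.    ] yawerr -0.000635080121637821 F [0.899  0.6729 1.8989] 0.9985293769134957
```

View pics/d.png

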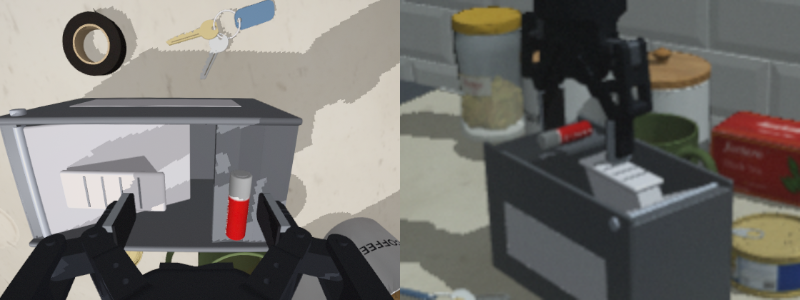

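The flap is now wide open, with the battery at (238,207) still in its cradle. I'll slide along box −y to push it over the edge.

Call:
{"fn": "servo_tool", "kwargs": {"series": [[-0.008,-0.025,-0.007,0,0,0,0],[-0.017,-0.05,-0.007,0,0,0,0],[-0.025,-0.075,-0.007,0,0,0,0],[-0.033,-0.1,-0.007,0,0,0,0],[-0.041,-0.125,-0.007,0,0,0,0],[-0.049,-0.15,-0.007,0,0,0,0],[-0.058,-0.175,-0.007,0,0,0,0],[-0.066,-0.2,-0.007,0,0,0,0],[-0.074,-0.225,-0.007,0,0,0,0],[-0.079,-0.241,-0.007,0,0,0,0],[-0.079,-0.241,-0.007,0,0,0,0],[-0.079,-0.241,-0.007,0,0,0,0]]}}

```text
time: 6.75
tool_pos: [0.5347, 0.0158, 0.1073]
tcp_rot: [0.497, 3.102, -0.001]
wrist_force: [0.5, -0.2, 3.4]
width: 0.999
grip_force: 1.9
```

```bash
python3 chk.py e
```

```text
6.75 [0.5347 0.0158 0.1073] box: [ 0.0095 -0.0023] y axis [ 0.3124  0.95   -0.0007] z [ 0.     -0.0007 -1.    ] yawerr -0.0006231655242320278 F [ 0.5077 -0.2404  3.3602] 0.9986237771353117
```

View pics/e.png

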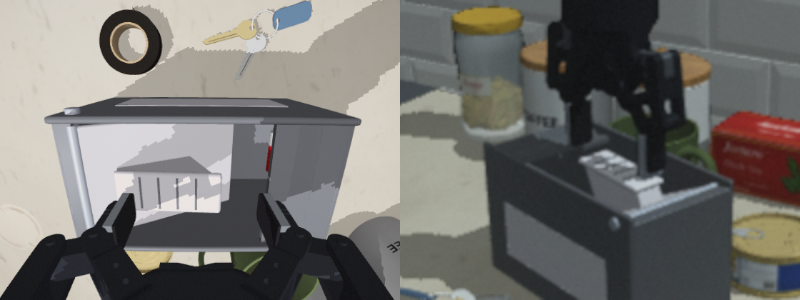

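The battery has dropped inside: a sliver of red shows below the deck edge at (268,158), and the cradle is empty. I'll lift straight up, slowly, to release the flap.

Call:
{"fn": "servo_tool", "kwargs": {"series": [[0,0,0,0,0,0,0],[0,0,0.05,0,0,0,0],[0,0,0.1,0,0,0,0],[0,0,0.15,0,0,0,0],[0,0,0.2,0,0,0,0],[0,0,0.25,0,0,0,0],[0,0,0.3,0,0,0,0],[0,0,0.4,0,0,0,0],[0,0,0.6,0,0,0,0],[0,0,0.8,0,0,0,0],[0,0,0.95,0,0,0,0],[0,0,0.95,0,0,0,0],[0,0,0.95,0,0,0,0]]}}

```text
time: 8.15
tool_pos: [0.5351, 0.0163, 0.2508]
tcp_rot: [0.497, 3.1, 0.001]
wrist_force: [0.5, 0.6, -0.3]
width: 1.0
grip_force: 0.0
```

```bash
python3 chk.py f
```

```text
8.15 [0.5351 0.0163 0.2508] box: [ 0.0097 -0.0018] y axis [0.3125 0.9499 0.0006] z [ 0.0019  0.     -1.    ] yawerr -0.0004758215979657754 F [ 0.463   0.558  -0.2753] 0.9998416710069677
```

View pics/f.png

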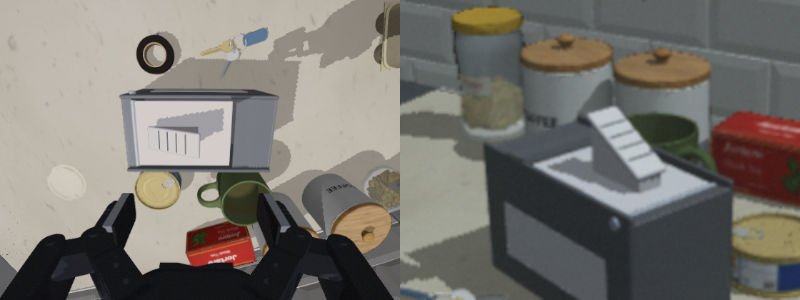

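The flap is closed flush with the battery out of sight inside, and the keys, tape, tin and mug are where they were. I'm handing it in.

```bash
python3 -c "
from workcell import bot
print(bot.finish_job())"
```

```text
the job is handed in; nothing more can be done
None
```

The battery is in the collection box, the flap has closed by itself, nothing else on the worktop was touched, and the job was handed in at about 8 s of robot time.

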